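# Clip held open over the batch card

## Task

Push the grey tote along the roller track until it is fully home against the end stop of the bay. Then squeeze the handles of the black spring clip that is parked on the tray's rim, lift it off, and bring it jaws down over the middle of the top edge of the tote's batch card, squeezed wide open, with one jaw on each side of the card, well down past the edge, and the clip touching neither card nor tote, so that the packer can slip the certificate in. Finish there, still holding the clip gaping around the card's edge (never let it close on the card); leave the tote home and do not disturb the pail, the tape roll and the pot on the bench.

Things in the scene. Friction and masses are not known exactly. Their poses are not given: they have to be found in the camera images.
- track: Roller track, 620 long (y), 178 wide (x): 18 free-turning steel rollers between aluminium channels, roller tops 60 above the bench. Origin: bench level, mid track. The bay is its -y end (robot's right): push the tote along the track's -y. Channels rise to 75, 158 clear between them; in the bay (last 235) side guides rise to 97, the end stop plate to 108.
- bay_stop (a point): Middle of the bay's end-stop face (two rubber buffers), at roller-top height, 270 from the track's middle; axes as the track. The tote is home when its front end (tote_front) touches this face.
- tote: Grey open plastic tote, 150 across the track (x), 200 along it (y), 75 high, walls 3, on the rollers; 0.5 to 0.95 kg with six white pots fixed in it, tops below its rim. Origin: centre of its underside; axes nearly as the track's. Rolls with less than 3 N and may coast briefly. Flat end walls, to be pushed at 15 to 60 above the rollers.
- tote_front (a point): Middle of the lower edge of the tote's leading (-y) end wall; axes as the tote.
- tote_back (a point): Middle of the lower edge of the tote's trailing (+y) end wall, outside: push here, towards -y, 15 to 60 higher.
- card_top (a point): Middle of the top edge of the batch card: a stiff white board 3 thick (x), 105 wide (y), upright just inside the robot-side (-x) long wall of the tote. The point is 65 from the tote's middle towards -x and 148 above its underside; the card stands 73 clear above the tote's rim. Axes as the tote; the edge runs along y.
- tray: Heavy (1.3 kg) open steel tray, loose on the bench, 90 (x) by 160 (y) by 60 high, walls 3, with two pens in it. Origin: centre of its underside. The clip is parked on its far (+x) long wall.
- clip: Black spring bag clip, 50 wide, 65 g, standing on the tray's rim, handles up, jaws biting the wall. Two levers on a pin, like a clothes peg: pressing the handles together opens the jaws. This body is one lever with the pin (7 thick); origin the pin's middle, 63.5 above the bench when parked (pin on the rim); x along the pin and rim, y across the jaws, z up. Jaws reach 40 below the pin.
- clip_grip (a point): Where to grip: midway between the clip's handles, 32 above the pin; axes as the clip; the fingers close along y. The handles are flat plates 50 wide (x), from 10 to 52 above the pin, 52 apart over their tops when parked, 28 apart with parallel outer faces when fully squeezed. Gripped, both levers turn alike, each by half the opening.
- clip_lever (a joint): Opening of the clip (rad): 0 when shut on the 3 mm tray rim, 0.5 when fully squeezed against its own stop (jaw tips then gape about 21 mm). The spring takes about 5 N on each handle at 0 and about 13 N at 0.5; a grip of 25 to 50 N holds it at the stop.
- jaw_a (a point): Inner lip of the tip of one jaw (on body clip), middle of its width; with the clip shut 40 below the pin; axes as the clip.
- jaw_b (a point): The same on the other jaw, opposite jaw_a.
- pail: White lidded pail, 137 diameter, 125 high, loose on the bench near the robot's right; leave it alone. Origin: centre of its underside.
- tape: Cardboard tape roll, ring 90 across, 48 high, loose on the bench; leave it alone. Origin: centre of its underside.
- pot: Small white lidded pot, 56 diameter, 60 high, loose on the bench at the robot's left; leave it alone. Origin: centre of its underside.
Mind the look-alikes: they are no part of the job. What is shaped like the clip but pink or turquoise is not meant.

How it is judged:
On the way, in this order (a step that is already met when the one before it is completed fails the run):
1. the tote is home against the end stop (y of tote_front in the frame of bay_stop below 0.006 m and linear speed of tote below 0.02 m/s), for 0.2 s.
2. the clip is squeezed open and lifted off the tray (value of joint clip_lever above 0.3 rad and z of clip in the frame of tray above 0.11 m and contact force between the fingers and clip above 3 N), for 0.2 s.
At the end, for the whole second after the job is handed in: Tote front within 6 mm of the stop, at rest; fingers hold the clip still, open at least 0.38 rad; jaw tips on opposite sides of the card, at least 8 mm below its top edge; pin above the edge, within 25 mm of its middle; clip touches neither card, tote nor tray (all of step 1 and value of joint clip_lever above 0.38 rad and contact force between the fingers and clip above 3 N and contact force between clip and tote below 0.2 N and contact force between clip and tray below 0.2 N and linear speed of clip below 0.02 m/s and ((x of jaw_a in the frame of card_top above 0.003 m and x of jaw_b in the frame of card_top below -0.003 m) or (x of jaw_b in the frame of card_top above 0.003 m and x of jaw_a in the frame of card_top below -0.003 m)) and z of each of jaw_a, jaw_b in the frame of card_top below -0.008 m and z of clip in the frame of card_top above 0.003 m and y of clip in the frame of card_top between -0.025 and 0.025 m); the arm keeps its last pose, push and grip.
It fails at once if the clip shuts on the card (value of joint clip_lever below 0.2 rad and contact force between clip and tote above 2 N).
It fails at once if the clip is dropped (height (world z) of clip below 0.035 m).
It fails at once if the tote is tipped (angle between tote's own z axis and vertical above 0.15 rad).
It fails at once if the pail, tape roll or pot is disturbed (distance of any of pail, tape, pot from where it was at the start of the episode above 0.03 m).
It also fails if it takes over 58 s, if anything falls off the work surface, if the arm or the gripper's body presses on something with over 40 N, if the wrist force passes 120 N, or if a joint passes its speed limit or range.

## Robot

A 6-joint arm with a two-finger parallel gripper is mounted at the origin on the work surface. World frame = base frame: x ahead of the robot, y to its left, z up, the work surface at z = 0. Lengths are in m, angles in rad, forces in N, time in s.
With the tool pointing down it reaches from about 0.375 to 0.75 m from the base axis. Payload 9 kg.
Tool frame: the origin (TCP) lies midway between the tips of the shut fingers; the grasp point (between the pads) lies 19 mm behind it; z points along the fingers, y is the line along which they close (so a half turn about z gives the same grasp; the last joint's range is limited). The gripper opens to 85 mm and grips with 20 to 120 N. Pads are 22 mm wide; open, the fingers measure 114 mm over their backs; the gripper's body (76 mm by 85 mm) begins 54 mm behind the grasp point. The pads swing forward as they close: fully open they stand 13 mm farther back than shut.
Start: joints at [-1.338, 0.104, 0.097, 1.564, 0, 1.353], TCP at [0.261, -0.54, 0.231] pointing down, gripper open.
Joint ranges: [-2.99, 2.99], [-0.84, 1.86], [-1.1, 1.16], [-1.84, 2.11], [-1.51, 1.56], [-3.14, 3.14]. Speed limits (rad/s): [2.22, 2.22, 2.57, 3.14, 3.14, 3.14].

## Interface

Orientations are given as a unit quaternion [x, y, z, w].
In Python, from station import r, gripper_open, grab, imaging gives the robot as it stands. Calls block until the motion is done:
- r.move_pose(position, orientation): joint-space move of the TCP to a pose.
- r.line_to(position, attitude=None, velocity=0.15): straight line of the TCP; attitude=None keeps the orientation; velocity is the mean speed in m/s.
- r.move_joints(angles): joint-space move.
- gripper_open() and grab(newtons=None): open the fingers fully, or close them until they stop; newtons is the grip in N (None keeps the last).
- r.pause(seconds).
- r.solve_ik(position, orientation): joint angles nearest the present ones, or None.
- imaging.capture(name): name is "scene" or "top" or "wrist"; returns the picture (480x640x3 uint8, red, green, blue); there is no depth.
- imaging.calibration(name): a dict with "camera_matrix" (3x3 intrinsics, pixels), "k1" (the pictures are not rectified: a ray, as slopes to the right and down, at radius r is drawn at 1 + k1 r^2 times it, then the intrinsics apply), "R" (3x3) and "t" (3): a world point X has camera coordinates R X + t. Camera axes: x right, y down, z forward; pixel columns grow to the right and rows downward; lengths in m; the calibration is good to about 2 mm. A picture is of the moment at which its call begins: read the wrist's pose just before it. calibration takes no time and is no camera call; for the wrist camera it gives the pose at the moment of the call.
A pose or a line that the arm cannot do raises r.IKError and nothing moves.
- r.job_done(): hands the job in; it is judged then, once.
Readings, each from a call of its own:
- r.get_clock(): time.
- r.get_qpos(): joint angles.
- r.get_qvel(): joint speeds.
- r.get_effort(): joint torques, N m.
- r.get_tcp_pos(): TCP position.
- r.get_tcp_rot(): TCP orientation.
- r.get_force(): force on the tool from outside, world axes, zero at the start.
- r.get_ft_torque(): the same for the moment, N m.
- r.get_grip_width(): finger opening in m.
- r.get_grip_force(): force on a finger pad.
Only numpy, scipy, OpenCV 4.12 (cv2) and the standard library are available. Lean on these libraries where they do the work, as an engineer would, in place of code of your own. Each camera call takes 0.05 s, during which the arm holds its last target. There are 200 camera calls.

## Working session

There is one attempt and no reset: what is moved stays moved. The work goes in short steps, each a Python script; the robot and the scene stay as the last script left them, time stands still between calls to the robot, and variables do not carry over. Pictures are saved under pics/ and viewed, at most 10 in all, crops included, and the job is handed in when it is done.

```bash
mkdir -p pics; python3 - <<'E'
from station import r, imaging
import cv2
for n in("scene","top"):
    cv2.imwrite(f"pics/{n}0.png",cv2.resize(imaging.capture(n)[:,:,::-1],(800,600),interpolation=cv2.INTER_CUBIC))
    c=imaging.calibration(n);print(n,c)
print(r.get_tcp_rot(),r.get_clock())
E
```

```text
scene {'camera_matrix': array([[434.89712748,   0.        , 323.65336824],
       [  0.        , 434.89712748, 237.08742679],
       [  0.        ,   0.        ,   1.        ]]), 'k1': -0.0675881879783672, 'R': array([[ 0.58722686,  0.80934555,  0.01115384],
       [ 0.60540115, -0.43002336, -0.6697532 ],
       [-0.53726536,  0.40004961, -0.74249999]]), 't': array([-0.28599902, -0.17870115,  1.48243397])}
top {'camera_matrix': array([[566.80101382,   0.        , 315.72005882],
       [  0.        , 566.80101382, 242.10745497],
       [  0.        ,   0.        ,   1.        ]]), 'k1': -0.06525512650782912, 'R': array([[ 0.02606915, -0.99962799, -0.00801728],
       [-0.9989215 , -0.0257408 , -0.03864266],
       [ 0.03842191,  0.00901601, -0.99922093]]), 't': array([-0.01842716,  0.48463048,  1.40217498])}
[ 9.74703539e-01  2.23500803e-01  2.66659323e-06 -6.33861265e-04] 0.1
```

View pics/scene0.png

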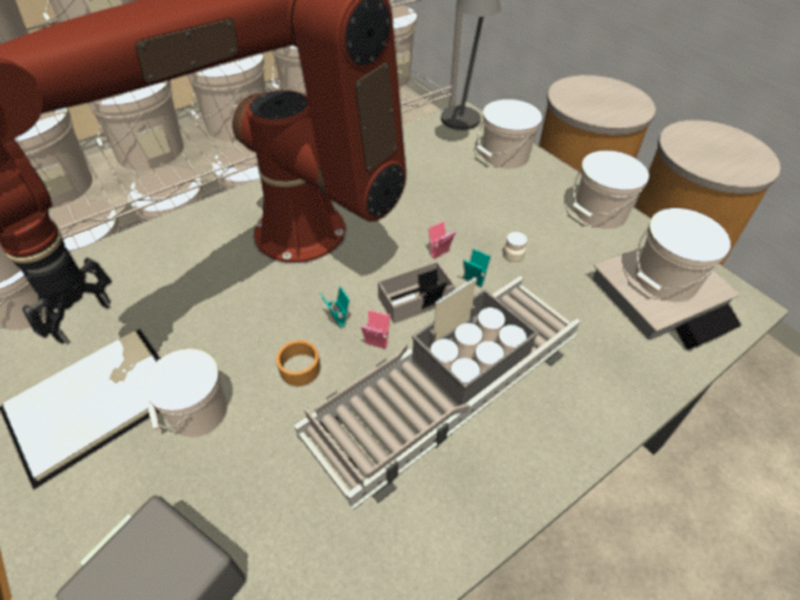

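View pics/top0.png

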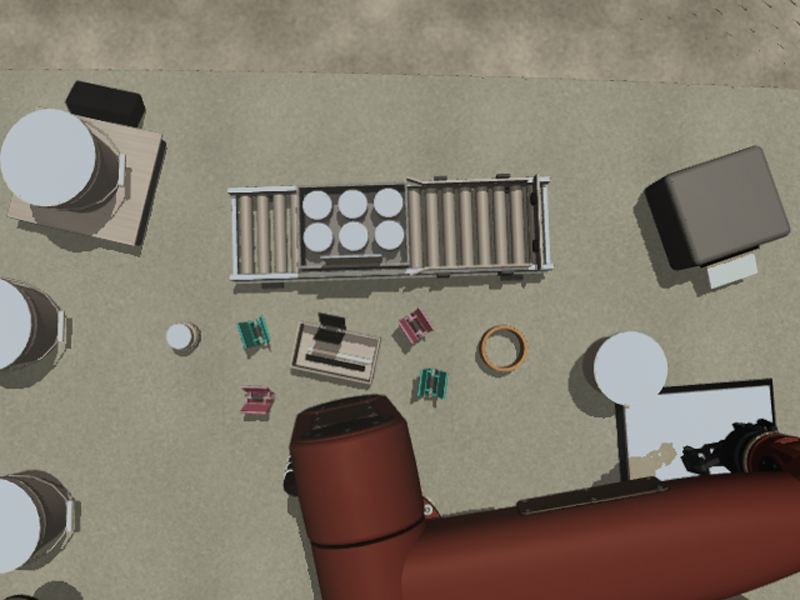

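Top view: the tote is at (352,228), the track runs from (232,235) to (548,222), and its bay is on the right. The tray is at (336,350). Clip-shaped things: pink (415,325) and (258,402), turquoise (254,333) and (432,384), black (331,325). The black one fits, being the only one that is black and on the tray's rim. I'll confirm it in an enlarged crop.

```bash
python3 - <<'E'
import cv2
from station import imaging
a=imaging.capture("top")[:,:,::-1]; s=imaging.capture("scene")[:,:,::-1]
cv2.imwrite("pics/t1.png",cv2.resize(a[140:320,180:445],None,fx=3,fy=3,interpolation=cv2.INTER_CUBIC))
cv2.imwrite("pics/s1.png",cv2.resize(s[205:345,290:470],None,fx=4.2,fy=4.2,interpolation=cv2.INTER_CUBIC))
E
```

```text
(no output)
```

View pics/t1.png

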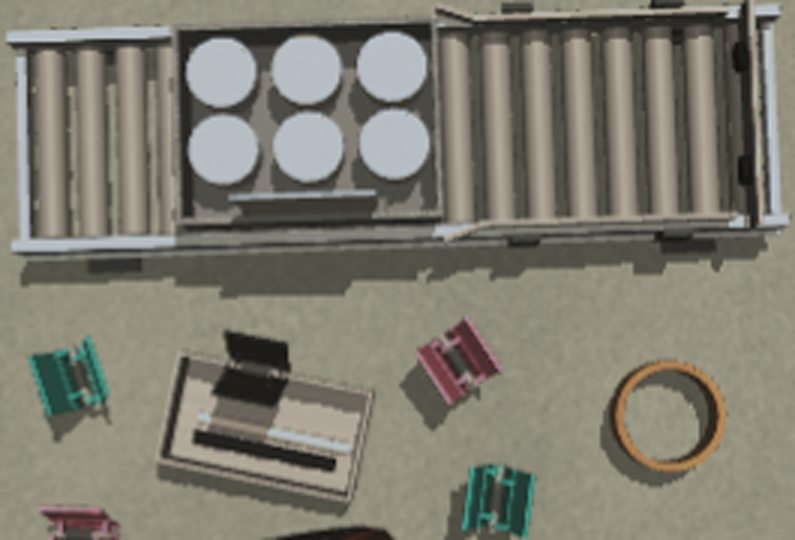

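View pics/s1.png

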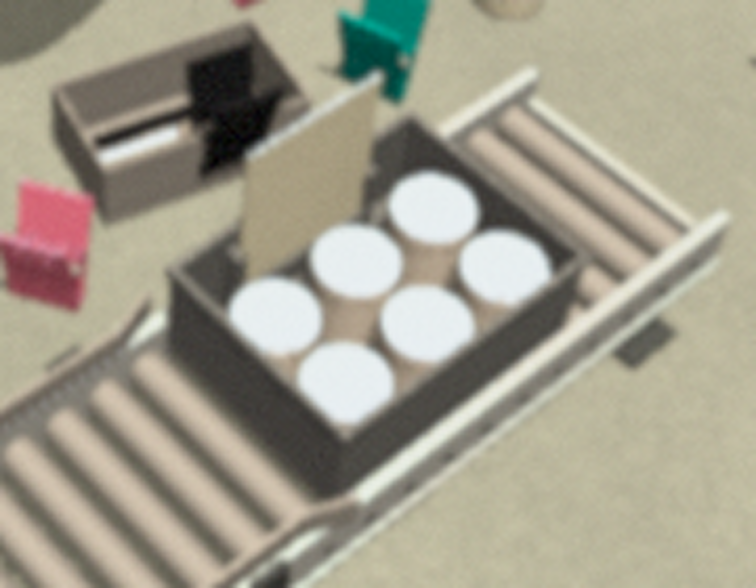

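The crop confirms the black clip on the tray's far rim, with its handles from about (228,332) to (280,405). Tray rim corners: (180,350), (373,391), (354,505), (158,468). Tote rim corners: (174,25), (438,18), (441,219), (177,226). Card top edge: (230,196) to (376,191). Channel ends: (8,38), (14,250), (778,8), (788,228).

```bash
cat >h.py <<'E'
import numpy as np, cv2
from station import r, imaging, gripper_open, grab
from scipy.spatial.transform import Rotation as Ro
def ray(px,c,z):
    k=c["k1"]; K=c["camera_matrix"]
    s=cv2.undistortPoints(np.array([[px]],float),K,np.array([k,0,0,0,0.]))[0,0]
    R,t=np.array(c["R"]),np.array(c["t"]); o=-R.T@t; d=R.T@np.r_[s,1]
    return o+d*(z-o[2])/d[2]
def proj(X,c):
    x=np.array(c["R"])@X+c["t"]; s=x[:2]/x[2]; s=s*(1+c["k1"]*(s@s)); K=c["camera_matrix"]
    return K[:2,:2]@s+K[:2,2]
def down(yaw,tilt=(0,0,0)):  # tool z down, tool y at angle yaw from world x..; 
    # tool y axis direction = (cos yaw, sin yaw)
    y=np.array([np.cos(yaw),np.sin(yaw),0]); z=np.array([0,0,-1.]); x=np.cross(y,z)
    return Ro.from_matrix(np.c_[x,y,z])
E
python3 - <<'E'
from h import *
np.set_printoptions(precision=4,suppress=True)
c=imaging.calibration("top")
print("cam",-c["R"].T@c["t"])
f=lambda u,v,z: ray(((u+.5)/3-.5+180,(v+.5)/3-.5+140),c,z)
for n,z,ps in [("track",.075,[(8,38),(14,250),(778,8),(788,228)]),("tote",.135,[(174,25),(438,18),(441,219),(177,226)]),("card",.208,[(230,196),(376,191)]),
 ("tray",.06,[(180,350),(373,391),(354,505),(158,468)]),("buffers",.085,[(740,55),(740,170)]),("stop",.108,[(748,3),(760,226)]),("handles",.115,[(228,332),(290,347),(285,380),(277,405),(213,395),(220,360)]),("tape",.048,[(670,415)])]:
    P=np.array([f(u,v,z) for u,v in ps]);print(n,P.tolist() and P[:,:2].round(4).tolist(),P.mean(0))
# tote orientation candidates: solve_ik feasibility checks
print(r.get_tcp_rot(), Ro.from_quat(r.get_tcp_rot()).as_matrix())
w=imaging.calibration("wrist"); print(-w["R"].T@w["t"]-r.get_tcp_pos(), w["R"])
E
```

```text
cam [ 0.4307 -0.0186  1.4197]
track [[0.6903, 0.3201], [0.52, 0.3087], [0.7295, -0.2958], [0.5532, -0.3064]] [0.6232 0.0066 0.075 ]
tote [[0.6913, 0.1775], [0.7014, -0.024], [0.5477, -0.0301], [0.5374, 0.1701]] [0.6194 0.0734 0.135 ]
card [[0.5538, 0.122], [0.56, 0.0175]] [0.5569 0.0698 0.208 ]
tray [[0.4441, 0.1756], [0.4154, 0.02], [0.3241, 0.0328], [0.3493, 0.1904]] [0.3832 0.1047 0.06  ]
buffers [[0.6887, -0.2641], [0.5972, -0.2655]] [ 0.6429 -0.2648  0.085 ]
stop [[0.7254, -0.2655], [0.5512, -0.2775]] [ 0.6383 -0.2715  0.108 ]
handles [[0.4583, 0.1311], [0.4481, 0.0831], [0.4227, 0.0862], [0.4033, 0.0918], [0.4097, 0.1412], [0.4367, 0.1366]] [0.4298 0.1117 0.115 ]
tape [[0.4021, -0.2194]] [ 0.4021 -0.2194  0.048 ]
[ 0.9747  0.2235 -0.     -0.0004] [[ 0.9001  0.4357 -0.0002]
 [ 0.4357 -0.9001  0.0008]
 [ 0.0001 -0.0008 -1.    ]]
[0.0616 0.0308 0.1435] [[ 0.4358 -0.9    -0.0005]
 [-0.866  -0.4195  0.2723]
 [-0.2453 -0.1182 -0.9622]]
```

```bash
python3 - <<'E'
from h import *
np.set_printoptions(precision=4,suppress=True)
d=np.array([.056,-.998,0]); M=np.array([.6232,.0066,0])
q=min([down(.056).as_quat(),down(.056+np.pi).as_quat()],key=lambda q:abs((lambda s:9 if s is None else s[5])(r.solve_ik([.61,.24,.3],q))))
p=r.get_tcp_pos(); r.line_to([p[0],p[1],.33],velocity=.3); grab(20)
start=M-.235*d   # tote back face is at s=-0.167
r.move_pose(start+[0.005,0,.30],q); print(r.get_qpos())
r.line_to(start+[0.005,0,.095],velocity=.25)
f0=r.get_force()
r.line_to(M-.19*d+[.005,0,.095],velocity=.1)
print(r.get_force()-f0,r.get_clock())
r.line_to(M+.03*d+[.005,0,.095],velocity=.08)
print(r.get_force()-f0,r.get_clock())
s=.03
while s<.09:
    s+=.003; r.line_to(M+s*d+[.005,0,.095],velocity=.03)
    f=(r.get_force()-f0)@d
    if f<-6: break
print(s,f,r.get_clock()); r.pause(.4); print((r.get_force()-f0)@d,r.get_tcp_pos())
cv2.imwrite("pics/t2.png",cv2.resize(imaging.capture("top")[140:320,180:445,::-1],None,fx=3,fy=3,interpolation=cv2.INTER_CUBIC))
E
```

```text
[ 0.1752  0.3331  0.4828  1.7205 -0.0001 -1.4503]
[-0.2841  0.0908 -0.9712] 6.0167
[-0.1111 -1.2059 -1.4076] 8.9167
0.05700000000000002 -9.52296694149061 11.1667
-8.04262586700926 [ 0.6314 -0.0485  0.095 ]
```

View pics/t2.png

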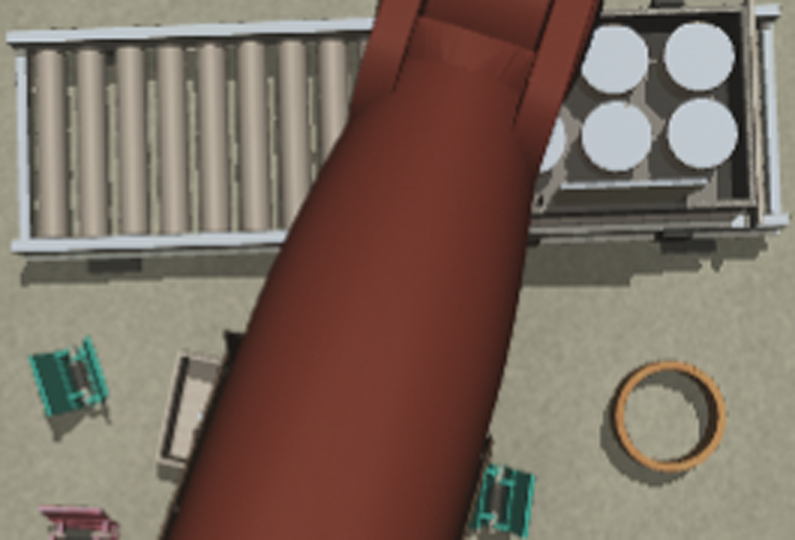

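The tote's leading edge is at the stop plate (750,100), and force rose to 9 N at the predicted home position. Next: back off and look at the clip with the wrist camera.

```bash
python3 - <<'E'
from h import *
np.set_printoptions(precision=4,suppress=True)
p=np.array(r.get_tcp_pos()); d=np.array([.056,-.998,0])
r.line_to(p-.03*d,velocity=.1); r.line_to(p-.03*d+[0,0,.235],velocity=.3)
pos=[.43,.112,.28]
for y in(-.182,-.182+np.pi): print(y,r.solve_ik(pos,down(y).as_quat()))
q=min([down(-.182).as_quat(),down(-.182+np.pi).as_quat()],key=lambda q:abs(r.solve_ik(pos,q)[5]))
gripper_open(); r.move_pose(pos,q)
c=imaging.calibration("wrist"); a=imaging.capture("wrist")[:,:,::-1]
import pickle; pickle.dump(c,open("w1.pkl","wb"))
print(r.get_qpos(),r.get_tcp_pos(),-c["R"].T@c["t"])
cv2.imwrite("pics/w1.png",cv2.resize(a,(800,600)))
t=imaging.capture("top")
cv2.imwrite("pics/t3.png",cv2.resize(t[130:230,350:450,::-1],None,fx=6,fy=6,interpolation=cv2.INTER_CUBIC))
print(r.get_clock())
E
```

```text
-0.182 [-0.0412 -0.3527 -0.2359  1.6876  0.      1.7116]
2.959592653589793 [-0.0412 -0.3527 -0.2359  1.6876  0.     -1.43  ]
[-0.0421 -0.3509 -0.2336  1.6872 -0.0001 -1.4307] [0.431  0.1115 0.2805] [0.4178 0.0449 0.4239]
14.8667
```

View pics/w1.png

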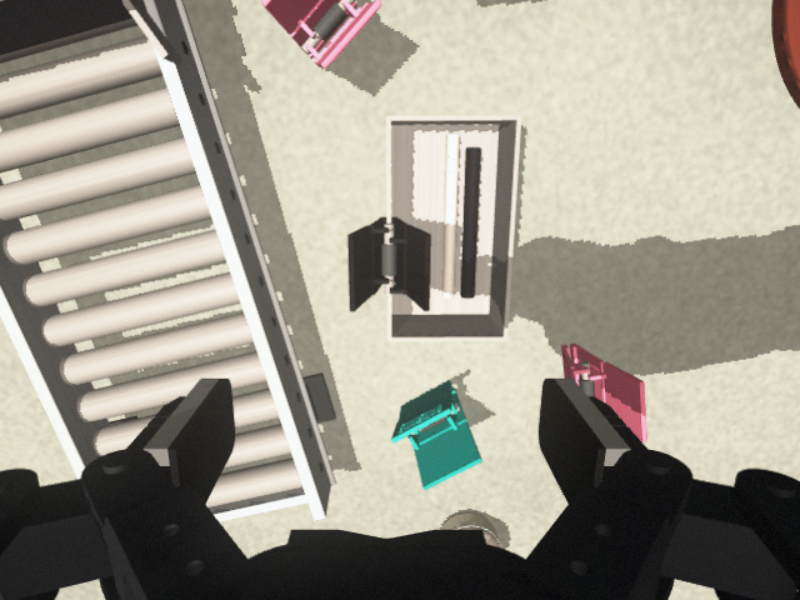

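View pics/t3.png

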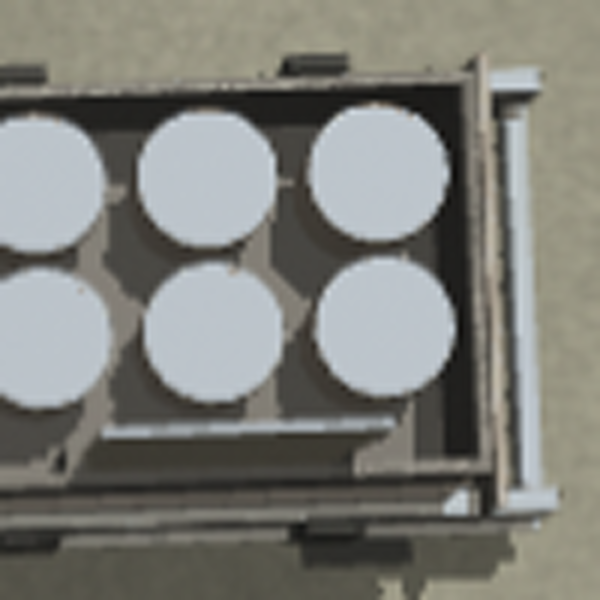

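The wrist view shows the clip's handle top edges at x≈350 and x≈430 (y 236–310), with the pin at (389,260). The second crop shows the tote still against the stop, with the card's top edge from (104,432) to (395,423).

```bash
python3 - <<'E'
from h import *
import pickle
np.set_printoptions(precision=4,suppress=True)
c=pickle.load(open("w1.pkl","rb")); f=lambda u,v,z: ray(((u+.5)*.8-.5,(v+.5)*.8-.5),c,z)
H=np.array([f(u,v,.114) for u,v in[(350,236),(351,310),(430,310),(430,236)]]);print(H,H.mean(0))
print("widths",np.linalg.norm(H-np.roll(H,-1,0),axis=1))
print("pin",f(389,260,.066))
T=np.array([f(u,v,.06) for u,v in[(389,118),(391,337),(505,337),(521,119)]]);print("tray",T,T.mean(0),np.arctan2(*(T[0]-T[1])[:2]))
t=imaging.calibration("top"); g=lambda u,v,z: ray(((u+.5)/6-.5+350,(v+.5)/6-.5+130),t,z)
C=np.array([g(104,432,.208),g(395,423,.208)]);print("card",C,C.mean(0),C[0]-C[1])
R=np.array([g(472,85,.135),g(480,468,.135)]);print("tote front rim",R.mean(0))
print("tote dir pts",R)
E
```

```text
[[0.4486 0.0893 0.114 ]
 [0.4573 0.1355 0.114 ]
 [0.4083 0.1444 0.114 ]
 [0.4009 0.0981 0.114 ]] [0.4288 0.1168 0.114 ]
widths [0.047  0.0498 0.047  0.0485]
pin [0.4296 0.118  0.066 ]
tray [[0.4124 0.024  0.06  ]
 [0.4389 0.1775 0.06  ]
 [0.3546 0.1929 0.06  ]
 [0.3257 0.0406 0.06  ]] [0.3829 0.1088 0.06  ] -2.971027688058602
card [[ 0.5671 -0.1152  0.208 ]
 [ 0.5731 -0.2193  0.208 ]] [ 0.5701 -0.1673  0.208 ] [-0.006   0.1041  0.    ]
tote front rim [ 0.6388 -0.2614  0.135 ]
tote dir pts [[ 0.7121 -0.2588  0.135 ]
 [ 0.5654 -0.2641  0.135 ]]
```

```bash
python3 - <<'E'
from h import *
np.set_printoptions(precision=4,suppress=True)
q=down(-.178+np.pi).as_quat(); P=np.array([.429,.1172,0])
r.line_to(P+[0,0,.2],q,velocity=.2)
r.line_to(P+[0,0,.0775],velocity=.12); print(r.get_force(),r.get_tcp_pos())
grab(38); r.pause(.3); print(r.get_grip_width(),r.get_grip_force(),r.get_force(),r.get_clock())
p=np.array(r.get_tcp_pos());print(p)
r.line_to(p+[0,0,.24],velocity=.12); r.pause(.3)
print(r.get_grip_width(),r.get_grip_force(),r.get_force(),r.get_clock())
q2=down(.052+np.pi).as_quat()
r.move_pose([.5695,-.167,.325],q2); r.pause(.2)
import pickle
c=imaging.calibration("wrist"); pickle.dump(c,open("w2.pkl","wb")); a=imaging.capture("wrist")[:,:,::-1]
cv2.imwrite("pics/w2.png",cv2.resize(a,(800,600)))
print(r.get_tcp_pos(),r.get_grip_width(),r.get_qpos(),r.get_clock())
E
```

```text
[-0.4181 -0.1506  0.2611] [0.4296 0.1172 0.0783]
0.027058547455506197 39.275747537612915 [-8.776   0.7357 22.8489] 17.4417
[0.4299 0.1174 0.0803]
0.027427316097464148 37.38043248653412 [-0.5019  0.7302 -1.1713] 19.9167
[ 0.5695 -0.166   0.3255] 0.02686761901837235 [-0.5039  0.1293  0.2973  1.7381  0.     -2.1279] 21.375
```

View pics/w2.png

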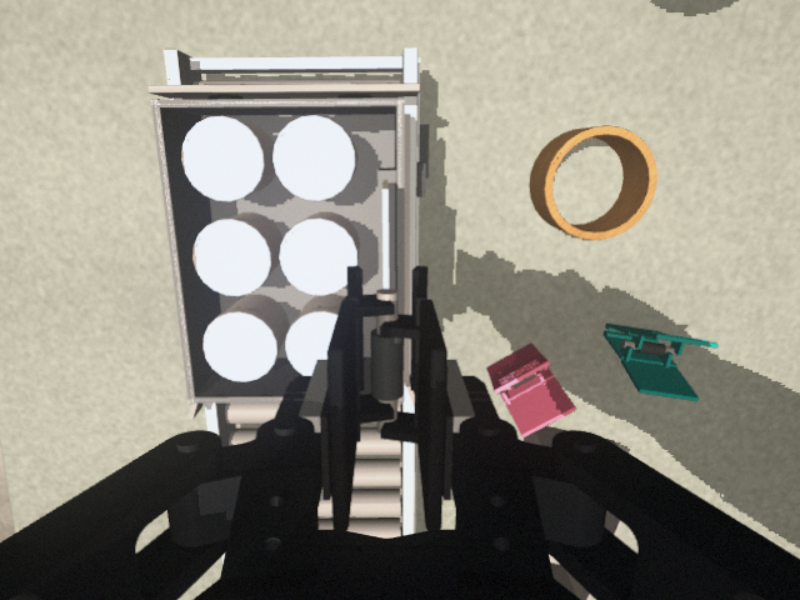

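The clip is held at the full squeeze, with the pin at (386,365) and the jaw ends at (354,268) and (420,268). The card's top edge shows from (386,188) to (387,288). I'll check this against the predicted positions.

```bash
python3 - <<'E'
from h import *
import pickle
np.set_printoptions(precision=4,suppress=True)
c=pickle.load(open("w2.pkl","rb")); f=lambda u,v,z: ray(((u+.5)*.8-.5,(v+.5)*.8-.5),c,z)
print("card far end/mid pts",f(386,188,.208),f(387,288,.208))
print("tote rim front/stop",f(278,103,.135),f(285,91,.108))
p=np.array(r.get_tcp_pos()); R=Ro.from_quat(r.get_tcp_rot()).as_matrix(); print(p,R)
for z in(-.013,-.0168,-.02):
  for n,(a,b,h) in {"pinEndF":(-.01,0,0),"pin":(0,0,0),"jawL":(.025,.0125,-.039),"jawR":(.025,-.0125,-.039),"jawL-":(-.025,.0125,-.039),"jawR-":(-.025,-.0125,-.039),"handL":(.025,.014,.051),"handL-":(-.025,.014,.051)}.items():
    X=p+R@[a,b,0]+[0,0,z+h]; print(z,n,X,((proj(X,c)+.5)/.8-.5).round(0))
E
```

```text
card far end/mid pts [ 0.572  -0.2163  0.208 ] [ 0.5687 -0.1649  0.208 ]
tote rim front/stop [ 0.6402 -0.2585  0.135 ] [ 0.6411 -0.2681  0.108 ]
[ 0.5695 -0.166   0.3255] [[ 0.0532 -0.9986  0.0006]
 [-0.9986 -0.0532 -0.0003]
 [ 0.0003 -0.0006 -1.    ]]
-0.013 pinEndF [ 0.569  -0.156   0.3125] [385. 393.]
-0.013 pin [ 0.5695 -0.166   0.3125] [385. 366.]
-0.013 jawL [ 0.5584 -0.1917  0.2735] [417. 266.]
-0.013 jawR [ 0.5834 -0.1903  0.2735] [353. 266.]
-0.013 jawL- [ 0.5557 -0.1417  0.2735] [415. 384.]
-0.013 jawR- [ 0.5807 -0.1404  0.2735] [355. 384.]
-0.013 handL [ 0.5569 -0.1917  0.3635] [448. 353.]
-0.013 handL- [ 0.5542 -0.1418  0.3635] [442. 543.]
-0.0168 pinEndF [ 0.569  -0.156   0.3087] [385. 388.]
-0.0168 pin [ 0.5695 -0.166   0.3087] [385. 361.]
-0.0168 jawL [ 0.5584 -0.1917  0.2697] [417. 264.]
-0.0168 jawR [ 0.5834 -0.1903  0.2697] [354. 264.]
-0.0168 jawL- [ 0.5557 -0.1417  0.2697] [415. 380.]
-0.0168 jawR- [ 0.5807 -0.1404  0.2697] [356. 380.]
-0.0168 handL [ 0.5569 -0.1917  0.3597] [446. 347.]
-0.0168 handL- [ 0.5542 -0.1418  0.3597] [440. 532.]
-0.02 pinEndF [ 0.569  -0.156   0.3055] [385. 384.]
-0.02 pin [ 0.5695 -0.166   0.3055] [385. 357.]
-0.02 jawL [ 0.5584 -0.1917  0.2665] [416. 262.]
-0.02 jawR [ 0.5834 -0.1903  0.2665] [354. 262.]
-0.02 jawL- [ 0.5557 -0.1417  0.2665] [415. 377.]
-0.02 jawR- [ 0.5807 -0.1404  0.2665] [356. 377.]
-0.02 handL [ 0.5569 -0.1917  0.3565] [445. 342.]
-0.02 handL- [ 0.5542 -0.1418  0.3565] [439. 523.]
```

The clip sits in the fingers as predicted, and the tote hasn't moved since the push: its pot pixels are unchanged. Lowering the clip over the card.

```bash
python3 - <<'E'
from h import *
np.set_printoptions(precision=4,suppress=True)
f0=r.get_force()
r.line_to([.5692,-.1665,.325],velocity=.05)
r.line_to([.5692,-.1665,.241],velocity=.06); r.pause(.5)
print(r.get_tcp_pos(),r.get_force()-f0,r.get_grip_width(),r.get_grip_force(),r.get_clock())
a=imaging.capture("wrist")[:,:,::-1]; s=imaging.capture("scene")[:,:,::-1]
b=cv2.resize(s[200:340,230:390],(640,560),interpolation=cv2.INTER_CUBIC)
cv2.imwrite("pics/s4.png",b)
cv2.imwrite("pics/w4.png",cv2.resize(a[80:380,120:520],(800,600)))
E
```

```text
[ 0.5692 -0.1665  0.241 ] [ 0.6137 -0.0046 -1.0956] 0.027350264111728372 37.38504230976105 23.675
```

View pics/w4.png

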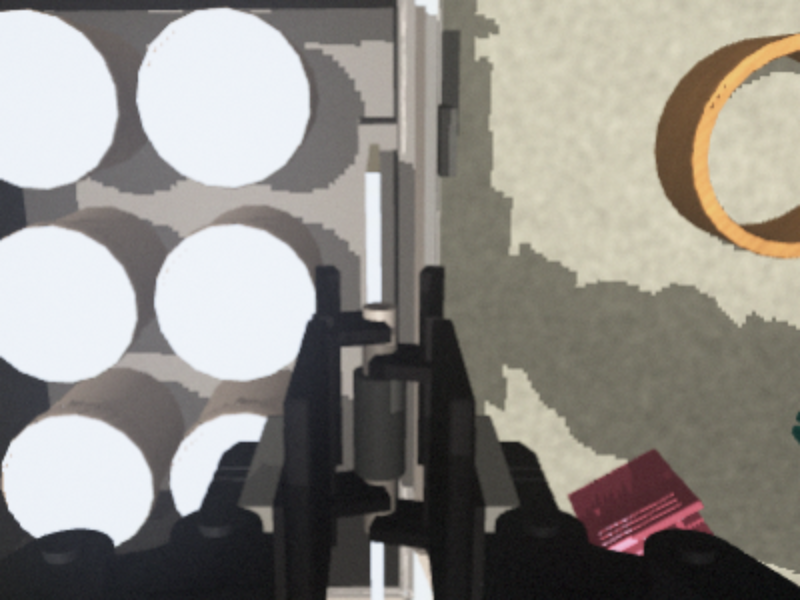

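View pics/s4.png

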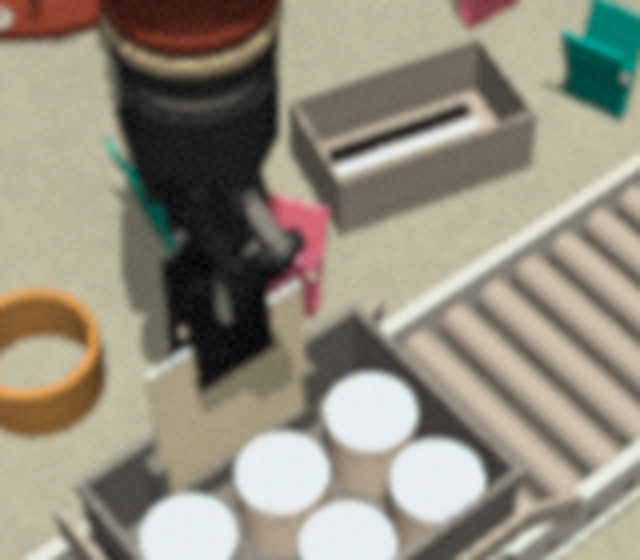

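The wrist crop shows the card's edge (x≈375) between the jaws (inner sides 340 and 421) with clear gaps on both sides. The scene crop shows the near jaw well below the card's edge and central along it, and the wrist force shows no contact. Handing in.

```bash
python3 -c "
from station import r
print(r.job_done())"
```

```text
the job is handed in; nothing more can be done
None
```

I handed the job in at about 24 s of the 58 s allowed: the tote is home against the stop, and the black clip is held fully squeezed over the middle of the card's top edge, touching neither card nor tote as far as the pictures and wrist force show; no verdict was returned.

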